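Put the clay cutters away in their tray

ROBOT

A 6-joint arm with a two-finger parallel gripper is mounted at the origin on the work surface. World frame = base frame: x ahead of the robot, y to its left, z up, the work surface at z = 0. Lengths are in mm, angles in rad, forces in N, time in s.
With the tool pointing down it reaches from about 325 to 900 mm from the base axis. Payload 6.1 kg.
Tool frame: the origin (TCP) lies midway between the tips of the shut fingers; the grasp point (between the pads) lies 19 mm behind it (r.pinch_z is the z of the grasp point in the tool frame, in mm); z points along the fingers, y is the line along which they close (so a half turn about z gives the same grasp; the last joint's range is limited). The gripper opens to 85 mm and grips with 20 to 120 N. Pads are 22 mm wide; open, the fingers measure 114 mm over their backs; the gripper's body (76 mm by 85 mm) begins 54 mm behind the grasp point. The pads swing forward as they close: fully open they stand 13 mm farther back than shut.
Start: joints at [1.207, 0.22, 1.526, -0, 1.395, -0.126], TCP at [147.227, 607.404, 231.3] pointing down, gripper open.
Joint ranges: [-2.98, 2.98], [-0.91, 2.08], [0.09, 2.57], [-1.24, 4.39], [0.2, 2.65], [-2.68, 2.68]. Speed limits (rad/s): [2.57, 2.57, 3.01, 3.14, 3.14, 3.14].

INTERFACE

Orientations are given as a unit quaternion [x, y, z, w].
In Python, from cell import r, imaging gives the robot as it stands. The module is installed in compiled form; this text tells all that it offers.
- The arm moves only by the shell command python3 -m crank 'ROWS' [FORCE]. ROWS is JSON, one flat list of numbers, 5 for each row, row after row: the shift along the tool's x, y, z in mm, then the turn about the tool's z in rad, then the gripper's target within -1 to 1 (shut at 1, half-way at 0, fully open at -1). A call has 1 to 12 rows; each row shifts and turns the commanded pose from where the row before left it, along the tool's axes as they then stand; what a row does not reach is not made up. A row lasts 1/8 s, in which the tool goes at most 62.5 mm and 10.7 degrees, less where a joint would pass 70% of its speed; a pose out of reach is approached as far as the arm can. A call with a gripper value outside its range is refused whole. The fingers move at their own pace and stop on an object; FORCE is the grip in N (left out, the last holds). Time passes only in rows, so rows that do not move let the fingers close. It gives the time, the measured TCP pose, the force, the opening and the grip force at its end, in the units of the state.
- r.read_state(): the state, without advancing time (a new reading comes with each control period).
- imaging.capture(name): name is "side" or "top" or "wrist"; returns the picture (384x512x3 uint8, red, green, blue); there is no depth.
- imaging.camera_model(name): a dict with "K" (3x3 intrinsics, pixels), "origin" and "orientation" of the camera in the world; the wrist camera has in their place "hand_eye" (4x4, takes a point from camera to tool coordinates, whose origin is the TCP and whose axes are the flange's). Camera axes: x right, y down, z forward; pixel columns grow to the right and rows downward; lengths in mm; the calibration is good to about 2 mm. The wrist camera is an equidistant fisheye: a pixel r from the principal point sees the ray r / f radians off the axis. A picture is of the moment at which its call begins: read the wrist's pose just before it. camera_model takes no time and is no camera call.
- r.job_done(): hands the job in; it is judged then, once.
The state is a dict: "clock": time; "joint_positions": joint angles; "joint_velocities": joint speeds; "effort": joint torques, N m; "tcp_pos": TCP position; "orientation": TCP orientation; "contact_force": force on the tool from outside, world axes, zero at the start; "moment": the same for the moment, N m; "finger_gap": finger opening in mm; "grasp_force": force on a finger pad.
Only numpy, scipy, OpenCV 4.12 (cv2) and the standard library are available. Lean on these libraries where they do the work, as an engineer would, in place of code of your own. Each camera call takes 0.05 s, during which the arm holds its last target. There are 200 camera calls.

TASK

The clay class is over: put the round, square, oval and four-leaf-clover steel cutters away in the wooden tray, each lying flat on the tray's floor around the small raised wooden blank of its own shape. Leave the star cutter, which has no place in the tray, and the drying clay disc where they are.

Things in the scene. Friction and masses are not known exactly. Their poses are not given: they have to be found in the camera images.
- round_cutter_mid (a point): Bright steel cutter, open above and below: an upright strip wall 2 mm thick and 30 mm tall, 42 to 84 g, standing loose on the table. Outline a circle, 60 mm across. The point is at its centre, half-way up (15 mm above what it stands on); z is up.
- square_cutter_mid (a point): Bright steel cutter, open above and below: an upright strip wall 2 mm thick and 30 mm tall, 42 to 84 g, standing loose on the table. Outline a square, 52 mm over the flats; x and y are square to the flats. The point is at its centre, half-way up (15 mm above what it stands on); z is up.
- oval_cutter_mid (a point): Bright steel cutter, open above and below: an upright strip wall 2 mm thick and 30 mm tall, 42 to 84 g, standing loose on the table. Outline an oval (ellipse), 68 mm long along its x axis and 44 mm wide along y. The point is at its centre, half-way up (15 mm above what it stands on); z is up.
- clover_cutter_mid (a point): Bright steel cutter, open above and below: an upright strip wall 2 mm thick and 30 mm tall, 42 to 84 g, standing loose on the table. Outline a four-leaf clover: four round lobes of radius 15 mm centred 16 mm out on its +x, +y, -x and -y axes, so 62 mm over opposite lobes, the hollows between lobes lying on the diagonals. The point is at its centre, half-way up (15 mm above what it stands on); z is up.
- star_cutter_mid (a point): Bright steel cutter, open above and below: an upright strip wall 2 mm thick and 30 mm tall, 42 to 84 g, standing loose on the table. Outline a six-pointed star, 66 mm over its points. No blank in the tray has its shape. The point is at its centre, half-way up (15 mm above what it stands on); z is up.
- clay_disc_mid (a point): Solid round disc of grey clay, 56 mm across, 10 mm thick, with scored lines, lying loose on the table among the cutters: a cut-out left to dry, no cutter. The point is at its centre, 5 mm above the table; z is up.
- round_blank_base (a point): Round dark wood blank, 38 mm across, 6 mm high, in the tray, amid a flat brown stain of its cutter's outline. The tray is fixed flat on the table, 250 mm square outside; floor 6 mm thick (at z = 6 mm), rim 6 mm wide, 14 mm above the table. The point is the centre of its underside, on the tray's floor; z is up, x and y run along the tray's sides.
- square_blank_base (a point): Square dark wood blank, 30 mm a side, 6 mm high, amid its outline stain in the same tray; its sides are parallel to the tray's. The four blanks are fixed two by two, 108 mm apart along the tray's sides, centred in the tray; which is where differs each time. The point is the centre of its underside, on the tray's floor; z is up, x and y run along the tray's sides.
- oval_blank_base (a point): Oval dark wood blank, 44 mm long along its x axis and 22 mm wide along y, 6 mm high, amid its outline stain in the same tray. It fits inside the oval cutter only with their long axes roughly along each other. The point is the centre of its underside, on the tray's floor; z is up, x and y run along the tray's sides.
- clover_blank_base (a point): Four-leaf clover dark wood blank, 31 mm over opposite lobes, 6 mm high, amid its outline stain in the same tray. The lobes point along its x and y axes; the clover cutter goes over it lobe over lobe (any of the four quarter turns). The point is the centre of its underside, on the tray's floor; z is up, x and y run along the tray's sides.
Things that resemble listed ones, but are neither listed nor needed, are in the scene too. What is shaped like the part that bears square_cutter_mid but purple is not meant.

How it is judged (in metres and radians):
At the end, for the whole second after the job is handed in: Each of the four cutters stands released and at rest, flat (within 0.06 rad, centre 12 to 18 mm above the tray's floor), with its centre within 14 mm of the centre of the blank of its own shape; star cutter and clay disc are within 12 mm of where they started (horizontal distance between round_cutter_mid and round_blank_base below 0.014 m and z of round_cutter_mid in the frame of round_blank_base between 0.012 and 0.018 m and angle between each of round_cutter_mid, square_cutter_mid, oval_cutter_mid, clover_cutter_mid's own z axis and vertical below 0.06 rad and linear speed of each of round_cutter, square_cutter, oval_cutter, clover_cutter below 0.02 m/s and horizontal distance between square_cutter_mid and square_blank_base below 0.014 m and z of square_cutter_mid in the frame of square_blank_base between 0.012 and 0.018 m and horizontal distance between oval_cutter_mid and oval_blank_base below 0.014 m and z of oval_cutter_mid in the frame of oval_blank_base between 0.012 and 0.018 m and horizontal distance between clover_cutter_mid and clover_blank_base below 0.014 m and z of clover_cutter_mid in the frame of clover_blank_base between 0.012 and 0.018 m and distance of each of star_cutter_mid, clay_disc_mid from where it was at the start of the episode below 0.012 m); the robot touches nothing.
It fails at once if the star cutter or the clay disc is moved by more than 20 mm (distance of any of star_cutter_mid, clay_disc_mid from where it was at the start of the episode above 0.02 m).
It also fails if it takes over 106 s, if anything falls off the work surface, if the arm or the gripper's body presses on something with over 40 N, if the wrist force passes 120 N, or if a joint passes its speed limit or range.

## Working session

There is one attempt and no reset: what is moved stays moved. The work goes in short steps, Python scripts to look and compute and a shell command to move; the robot and the scene stay as the last step left them, time stands still between calls to the robot, and variables do not carry over. Pictures are saved under pics/ and viewed, at most 14 in all, crops included, and the job is handed in when it is done.

```bash
mkdir -p pics
python3 - <<'E'
from cell import r, imaging
import cv2, numpy as np
s=r.read_state(); print(s['clock'],s['tcp_pos'],s['orientation'],s['finger_gap'],r.pinch_z)
for n in('top','side'):
    im=imaging.capture(n); m=imaging.camera_model(n); print(n,m)
    cv2.imwrite(f'pics/{n}0.png',im[:,:,::-1])
    cv2.imwrite(f'pics/{n}0x.png',cv2.resize(im[:,:,::-1],(800,600),interpolation=cv2.INTER_CUBIC))
print(imaging.camera_model('wrist'))
E
```

```text
0.0 [147.02304572 606.83307236 230.19455795] [ 1.18640051e-01  9.92936849e-01 -9.43839493e-04 -2.46970994e-04] 84.99311445538926 -18.700000000000003
top {'K': array([[462.58181151,   0.        , 261.97559857],
       [  0.        , 462.58181151, 197.78546306],
       [  0.        ,   0.        ,   1.        ]]), 'origin': array([ 440.68905017,  -27.29556894, 1218.76668264]), 'orientation': array([-0.69605887,  0.71690051, -0.02604377,  0.02962146])}
side {'K': array([[433.48679318,   0.        , 255.4246986 ],
       [  0.        , 433.48679318, 190.31122987],
       [  0.        ,   0.        ,   1.        ]]), 'origin': array([295.44552287, 877.21281284, 732.01160772]), 'orientation': array([-0.12526387,  0.8850235 , -0.44410131,  0.06177704])}
{'K': array([[297.31863964,   0.        , 251.72841051],
       [  0.        , 297.31863964, 193.59856165],
       [  0.        ,   0.        ,   1.        ]]), 'hand_eye': array([[ 4.64824723e-04, -9.51417710e-01, -3.07902786e-01,
         7.94925118e+01],
       [ 9.99999469e-01,  7.25327217e-04, -7.31609758e-04,
        -4.69757610e-01],
       [ 9.19396752e-04, -3.07902283e-01,  9.51417542e-01,
        -1.42527669e+02],
       [ 0.00000000e+00,  0.00000000e+00,  0.00000000e+00,
         1.00000000e+00]])}
```

View pics/top0x.png

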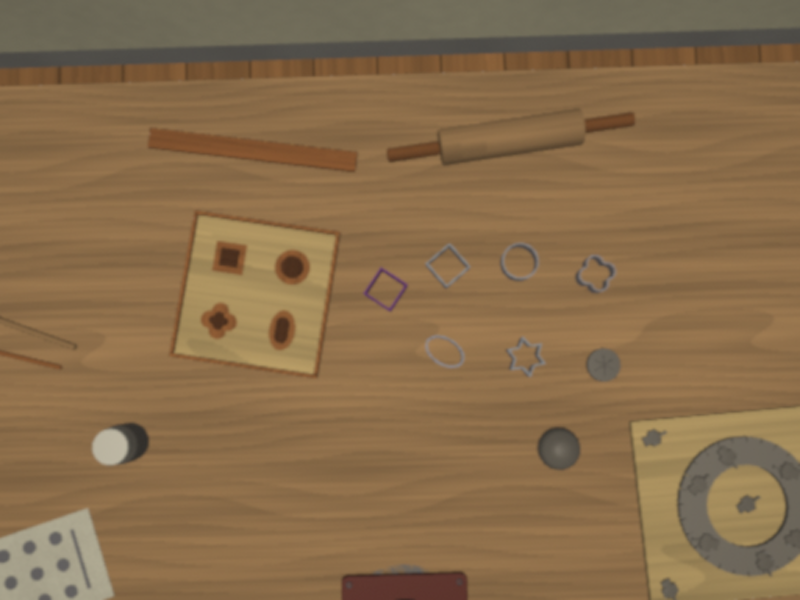

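The top view (800x600) shows the tray with blanks: square (230,258), round (292,267), clover (219,321) and oval (282,330). The steel cutters are square (447,265), round (520,261), clover (595,274), oval (444,351) and star (525,356), with the clay disc at (603,364). There are two square cutters: a purple one at (386,289) and a steel one at (447,265). The steel one fits the description. I'll confirm that in an enlarged crop.

Run:
```python
import cv2
im=cv2.imread('pics/top0.png')
def crop(x0,y0,x1,y1,k,n):
    c=cv2.resize(im[y0:y1,x0:x1],None,fx=k,fy=k,interpolation=cv2.INTER_CUBIC);cv2.imwrite(n,c);print(c.shape)
crop(230,145,406,250,4.5,'pics/cut.png')
crop(105,130,225,245,5,'pics/tray.png')
```

```text
(472, 792, 3)
(575, 600, 3)
```

View pics/cut.png

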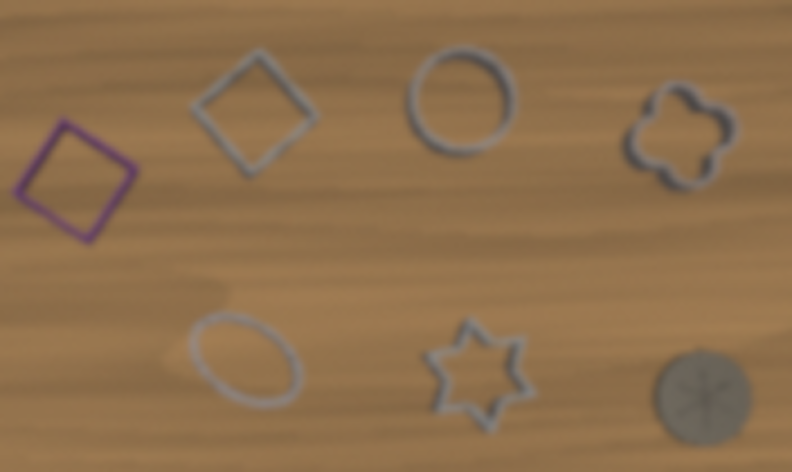

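View pics/tray.png

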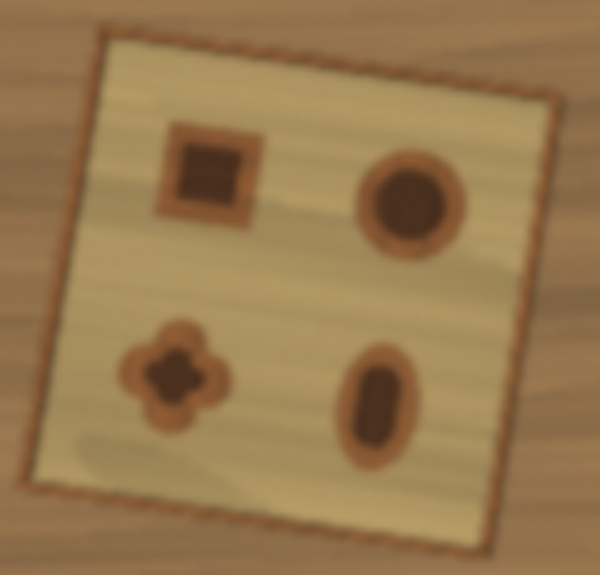

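The crop confirms that the steel square is at crop pixel (255,113) and the purple look-alike at (77,181). Oval is at (246,361), round (462,101), clover (683,136), star (482,375) and disc (703,398). In the tray crop, the rim corners are (103,28), (562,95), (490,553) and (24,488). The blank centres match, and the oval's long axis runs along the tray's left and right sides. Next I'll fit the poses.

```bash
cat > h.py <<'E'
import numpy as np, cv2
from scipy.spatial.transform import Rotation as R
from scipy.optimize import minimize, least_squares
from cell import r, imaging
M=imaging.camera_model('top'); C=R.from_quat(M['orientation']).as_matrix(); O=M['origin']; K=M['K']
def proj(P): q=((np.atleast_2d(P)-O)@C)@K.T; return q[:,:2]/q[:,2:]
def unproj(px,z):
    d=C@np.linalg.solve(K,[px[0],px[1],1.]); return O+d*(z-O[2])/d[2]
t=np.linspace(0,2*np.pi,240,endpoint=False); c,s=np.cos(t),np.sin(t)
def clo():
    best=np.zeros_like(t)
    for a in np.arange(4)*np.pi/2:
        u=np.cos(t-a); disc=15**2-16**2*(1-u**2)
        best=np.maximum(best,np.where((disc>0)&(u>0),16*u+np.sqrt(np.maximum(disc,0)),0))
    return np.c_[best*c,best*s]
sq=26/np.maximum(abs(c),abs(s))
out={'round':np.c_[30*c,30*s],'square':np.c_[sq*c,sq*s],'oval':np.c_[34*c,22*s],'clover':clo()}
def wallmask(n,p,x0,y0,w,h,k,zb=0):
    m=np.zeros((h*k,w*k),np.uint8); A=np.array([[np.cos(p[2]),-np.sin(p[2])],[np.sin(p[2]),np.cos(p[2])]])
    rings=[]
    for z in(zb,zb+30):
        w3=np.c_[out[n]@A.T+p[:2],np.full(len(t),z)]; rings.append((proj(w3)+.5-[x0,y0])*k)
    a,b=rings; a2,b2=np.roll(a,1,0),np.roll(b,1,0)
    for q in np.stack([a,a2,b2,b],1): cv2.fillConvexPoly(m,np.round(q*8).astype(np.int32),255,shift=3)
    cv2.polylines(m,[np.round(b*8).astype(np.int32)],True,255,max(1,int(k*.7)),shift=3)
    return m
def fit(im,n,px,th,zb=0,k=6):
    g=unproj(px,zb+30); x0,y0=int(px[0])-22,int(px[1])-22; w=h=44
    cr=cv2.resize(im[y0:y0+h,x0:x0+w],None,fx=k,fy=k,interpolation=cv2.INTER_CUBIC).astype(float)
    sat=(cr.max(2)-cr.min(2))/(cr.max(2)+1)
    base=np.median(sat); T=cv2.GaussianBlur(np.clip((base-sat)/base,0,1),(0,0),2)
    f=lambda p:-np.corrcoef(cv2.GaussianBlur(wallmask(n,p,x0,y0,w,h,k,zb),(0,0),k*.7).ravel(),T.ravel())[0,1]
    best=min((minimize(f,[g[0],g[1],a],method='Nelder-Mead',options=dict(initial_simplex=[[g[0],g[1],a],[g[0]+5,g[1],a],[g[0],g[1]+5,a],[g[0],g[1],a+.15]])) for a in th),key=lambda o:o.fun)
    return best.x,-best.fun
E
python3 - <<'E'
from h import *
im=cv2.imread('pics/top0.png')
cc=lambda x,y:(230+x/4.5-.5,145+y/4.5-.5)
L=np.arange(4)*np.pi/8
for n,p in dict(square=(255,113),round=(462,101),clover=(683,136),oval=(246,361)).items():
    th=[0] if n=='round' else (np.arange(8)*np.pi/8 if n=='oval' else L)
    x,q=fit(im,n,cc(*p),th); print(n,x.round(3),'corr',round(q,3))
for n,p in dict(purple=(77,181),star=(482,375),disc=(703,398)).items(): print(n,unproj(cc(*p),25 if n!='disc' else 10)[:2].round(1))
tp=lambda x,y:np.array((105+x/5-.5,130+y/5-.5))
co=np.array([tp(103,28),tp(562,95),tp(490,553),tp(24,488)])
w=np.array([unproj(p,14)[:2] for p in co]); ctr=w.mean(0); print('tray',w.round(1).tolist(),ctr.round(1))
e=w[1]-w[0]+w[2]-w[3]; ex=e/np.linalg.norm(e); f=w[3]-w[0]+w[2]-w[1]; print('sizes',np.linalg.norm(e)/2,np.linalg.norm(f)/2); fy=f/np.linalg.norm(f)
ang=np.arctan2(ex[1],ex[0]); print('ang img-right edge',ang,'down',np.arctan2(fy[1],fy[0]))
for n,a,b,q in(('square',-1,-1,(209,175)),('round',1,-1,(410,205)),('clover',-1,1,(175,377)),('oval',1,1,(377,407))):
    print(n,(ctr+54*a*ex+54*b*fy).round(1), unproj(tp(*q),11)[:2].round(1))
E
```

```text
square [607.275 -87.801   0.68 ] corr 0.946
round [ 6.10657e+02 -2.07925e+02  8.60000e-02] corr 0.938
clover [ 586.367 -334.498    1.765] corr 0.945
oval [464.407 -77.301   0.979] corr 0.907
purple [570.1  16.2]
star [ 451.7 -212.3]
disc [ 434.9 -341.7]
tray [[712.9, 334.5], [669.6, 92.4], [430.3, 135.0], [471.1, 377.2]] [571.  234.8]
sizes 245.80499307571299 244.32641859242798
ang img-right edge -1.7426234108440493 down 2.9662419770821042
square [633.4 278.6] [633.2 279.9]
round [614.9 172.1] [614. 174.]
clover [527.  297.4] [526.9 298.7]
oval [508.6 191. ] [508.1 193.1]
```

```bash
cat > plan.py <<'E'
# plan.py x y z yaw_of_tool_y : turn first, then shift (tool axes)
import sys, numpy as np
from h import R, r
x,y,z,w=map(float,sys.argv[1:5]); s=r.read_state()
Q=R.from_quat(s['orientation']); yv=Q.as_matrix()[:,1]; a=np.arctan2(yv[1],yv[0])
d=(w-a+np.pi/2)%np.pi-np.pi/2
Q2=Q*R.from_rotvec([0,0,-d]); v=Q2.inv().apply(np.array([x,y,z])-s['tcp_pos'])
print('turn',round(-d,3),'shift',v.round(1),'| yaw',round(a,3),'pos',s['tcp_pos'].round(1),'t',s['clock'],'q6',round(s['joint_positions'][5],2),'gap',round(s['finger_gap'],1))
E
python3 plan.py 607.3 -87.8 150 0.68
```

```text
turn 0.653 shift [-829.5  -78.8   81.2] | yaw 1.333 pos [147.1 606.9 230.3] t 0.1 q6 -0.13 gap 85.4
```

View pics/side0x.png

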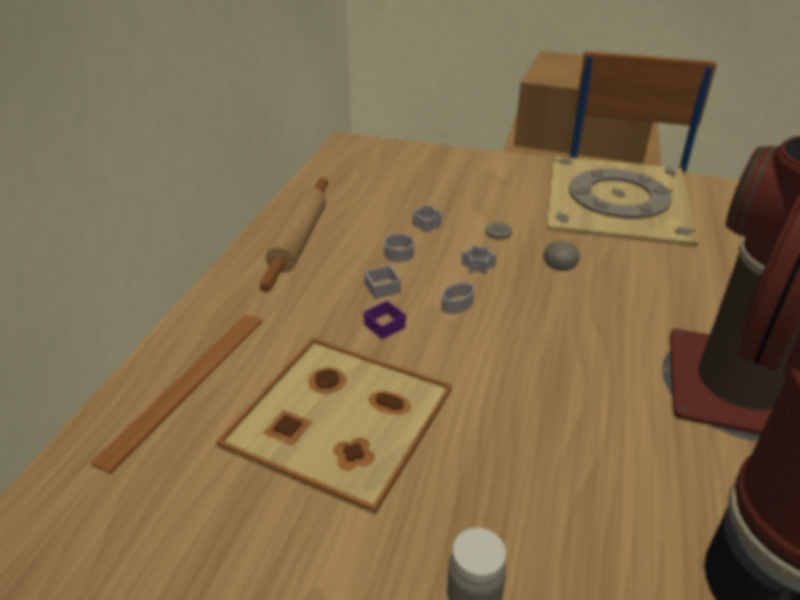

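The side view shows the same layout. The purple square (385,320) is beside the tray, the steel square is at (382,281), and nothing tall is in the path. Moving to the steel square.

```bash
python3 -m crank '[0,0,0,0.163,-1, 0,0,0,0.163,-1, 0,0,0,0.163,-1, 0,0,0,0.164,-1, -55,-5,5,0,-1, -55,-5,5,0,-1, -55,-5,5,0,-1, -55,-5,5,0,-1, -55,-5,5,0,-1, -55,-5,5,0,-1, -55,-5,5,0,-1, -55,-5,5,0,-1]' 25; python3 -m crank '[-55,-5,5,0,-1, -55,-5,5,0,-1, -55,-5,5,0,-1, -55,-5,5,0,-1, -55,-5,5,0,-1, -55,-5,5,0,-1, -55,-5,5,0,-1, 0,0,0,0,-1]'; python3 plan.py 607.3 -87.8 150 0.68
```

```text
clock: 1.6
tcp_pos: [393.3, 238.5, 191.0]
orientation: [0.431, 0.902, 0.0, -0.0]
contact_force: [1.0, 0.5, 0.6]
finger_gap: 85.3
grasp_force: 0.0
clock: 2.6
tcp_pos: [608.2, -84.5, 154.8]
orientation: [0.433, 0.902, -0.0, -0.001]
contact_force: [-0.1, 0.5, -0.4]
finger_gap: 85.2
grasp_force: 0.0
turn -0.004 shift [-1.9 -2.8  4.8] | yaw 0.676 pos [608.2 -84.5 154.8] t 2.6 q6 -0.94 gap 85.2
```

```bash
cat > wrist.py <<'E'
# wrist.py out.png name x y yaw zb : overlay the outline (base green, rim red) on the wrist picture
import sys; from h import *
W=imaging.camera_model('wrist')
s=r.read_state(); im=imaging.capture('wrist')[:,:,::-1].copy()
Q=R.from_quat(s['orientation']).as_matrix(); H=W['hand_eye']
def wp(P):
    p=(P-s['tcp_pos'])@Q; p=(p-H[:3,3])@H[:3,:3]
    rho=np.hypot(p[:,0],p[:,1]); th=np.arctan2(rho,p[:,2]); f=W['K'][0,0]
    return p[:,:2]/rho[:,None]*th[:,None]*f+W['K'][:2,2]
k=2; big=cv2.resize(im,None,fx=k,fy=k,interpolation=cv2.INTER_CUBIC)
a=sys.argv[2:]
cs=[]
for i in range(0,len(a),5):
    n=a[i]; x,y,w,zb=map(float,a[i+1:i+5]); A=np.array([[np.cos(w),-np.sin(w)],[np.sin(w),np.cos(w)]])
    for z,col in((zb,(0,255,0)),(zb+30,(0,0,255))):
        q=wp(np.c_[out[n]@A.T+[x,y],np.full(len(t),z)]); cs.append(q.mean(0))
        cv2.polylines(big,[np.round((q+.5)*k).astype(np.int32)],True,col,1)
cx,cy=np.mean(cs,0)*k; x0=int(np.clip(cx-300,0,1024-600)); y0=int(np.clip(cy-250,0,768-500))
cv2.imwrite(sys.argv[1],big[y0:y0+500,x0:x0+600])
E
python3 wrist.py pics/w1.png square 607.3 -87.8 0.68 0
```

```text
(no output)
```

View pics/w1.png

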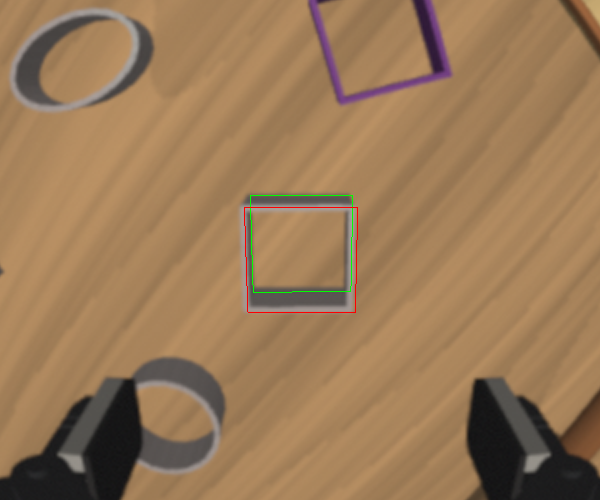

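The steel square lies inside the overlay to about 1–2 mm, and the purple one is clearly apart at the top (385,40). Descending to grasp.

```bash
python3 -m crank '[-2,-3,45,0,-1, 0,0,45,0,-1, 0,0,40,0,-1, 0,0,23,0,-1, 0,0,0,0,-1, 0,0,0,0,1, 0,0,0,0,1, 0,0,0,0,1, 0,0,0,0,1, 0,0,0,0,1]' 25; python3 plan.py 633.3 279.2 100 1.396
```

```text
clock: 3.9
tcp_pos: [608.0, -84.8, 5.4]
orientation: [0.431, 0.902, 0.0, 0.001]
contact_force: [-1.3, 2.3, 6.1]
finger_gap: 51.7
grasp_force: 27.2
turn -0.716 shift [ 38.2 362.9 -94.7] | yaw 0.68 pos [608.  -84.8   5.4] t 3.9 q6 -0.95 gap 51.7
```

```bash
python3 -m crank '[0,0,0,0,-0.3, 0,0,0,0,-0.3, 0,0,5,0,-0.3, 0,0,0,0,-0.3, 0,0,0,0,1, 0,0,0,0,1, 0,0,0,0,1, 0,0,0,0,1]' 25; python3 -m crank '[0,0,-25,0,1, 0,0,-35,0,1, 0,0,-35,0,1, 0,0,0,0,1]'; python3 plan.py 633.3 279.2 100 1.396
```

```text
clock: 4.9
tcp_pos: [606.6, -84.7, -1.7]
orientation: [0.431, 0.902, -0.0, -0.0]
contact_force: [0.5, 0.6, -0.5]
finger_gap: 51.6
grasp_force: 26.7
clock: 5.4
tcp_pos: [609.4, -85.5, 97.3]
orientation: [0.431, 0.902, 0.001, 0.004]
contact_force: [0.2, 0.3, -0.5]
finger_gap: 51.3
grasp_force: 26.7
turn -0.716 shift [ 39.8 363.3  -3.3] | yaw 0.68 pos [609.4 -85.5  97.3] t 5.4 q6 -0.95 gap 51.3
```

```bash
python3 -m crank '[0,0,0,-0.179,1, 0,0,0,-0.179,1, 0,0,0,-0.179,1, 0,0,0,-0.179,1, 7,60,0,0,1, 7,60,0,0,1, 7,60,0,0,1, 7,60,0,0,1, 7,60,0,0,1, 6,62,0,0,1, 0,0,0,0,1, 0,0,0,0,1]'; python3 plan.py 631 279.6 100 1.396; python3 wrist.py pics/w2.png square 633.3 279.2 1.396 6
```

```text
clock: 6.9
tcp_pos: [628.2, 278.7, 91.6]
orientation: [0.087, 0.996, -0.001, -0.001]
contact_force: [-0.2, -0.8, -1.2]
finger_gap: 52.0
grasp_force: 26.8
turn 0.001 shift [-2.6  1.4 -8.4] | yaw 1.397 pos [628.2 278.7  91.6] t 6.9 q6 -1.09 gap 52.0
```

View pics/w2.png

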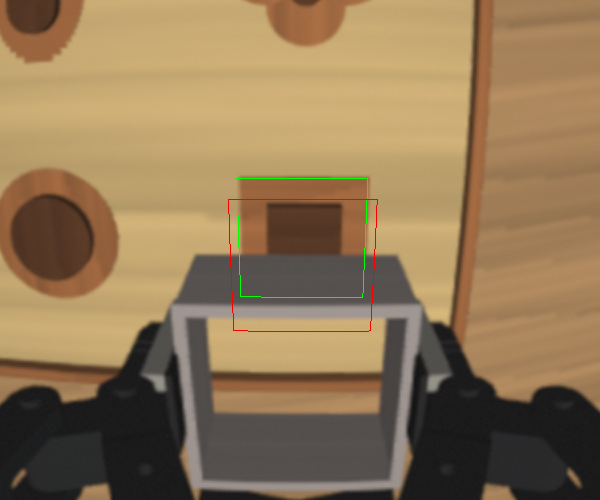

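The predicted outline matches the brown stain to about 1 mm, and the square is held level and aligned. Lowering it and releasing.

```bash
python3 -m crank '[-2,1,40,0,1, 0,0,35,0,1, 0,0,10,0,1, 0,0,3,0,1, 0,0,0,0,1, 0,0,0,0,0, 0,0,0,0,-0.3, 0,0,0,0,-0.3]'; python3 -m crank '[0,0,-30,0,-0.4, 0,0,-40,0,-0.6, 0,0,-20,0,-1, 0,0,0,0,-1]' ; python3 plan.py 610.7 -207.9 95 1.396
```

```text
clock: 7.95
tcp_pos: [631.7, 279.8, 6.0]
orientation: [0.087, 0.996, 0.0, 0.0]
contact_force: [0.2, 0.1, -0.3]
finger_gap: 55.4
grasp_force: 0.0
clock: 8.45
tcp_pos: [632.8, 280.1, 97.5]
orientation: [0.087, 0.996, 0.001, 0.002]
contact_force: [0.2, 0.4, -0.3]
finger_gap: 85.6
grasp_force: 0.0
turn 0.0 shift [ -63.1 -484.4    1.8] | yaw 1.396 pos [632.8 280.1  97.5] t 8.45 q6 -1.09 gap 85.6
```

```bash
python3 -m crank '[-8,-60.5,0,0,-1, -8,-60.5,0,0,-1, -8,-60.5,0,0,-1, -8,-60.5,0,0,-1, -8,-60.5,0,0,-1, -8,-60.5,0,0,-1, -8,-60.5,0,0,-1, -7,-60.5,0,0,-1, 0,0,0,0,-1, 0,0,0,0,-1]'; python3 plan.py 610.7 -207.9 95 1.396;  python3 wrist.py pics/w3.png round 610.7 -207.9 0 0 clover 586.4 -334.5 0.194 0 oval 464.4 -77.3 0.979 0
```

```text
clock: 9.7
tcp_pos: [608.0, -207.5, 93.3]
orientation: [0.088, 0.996, 0.001, -0.001]
contact_force: [0.7, 1.1, 0.4]
finger_gap: 85.6
grasp_force: 0.0
turn -0.001 shift [-2.8  0.  -1.7] | yaw 1.395 pos [ 608.  -207.5   93.3] t 9.7 q6 -1.85 gap 85.6
```

View pics/w3.png

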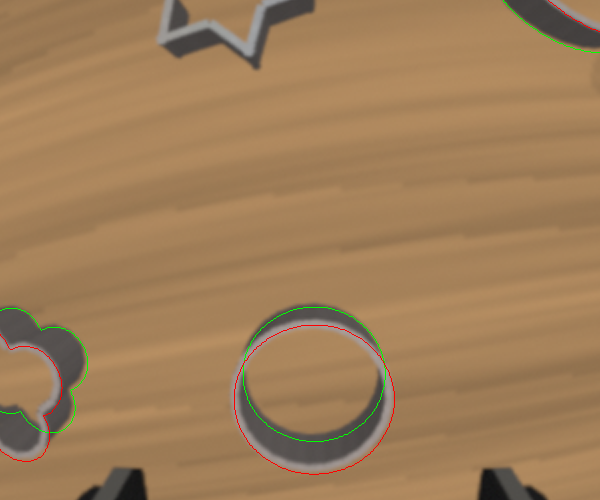

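The overlays match the round, clover and oval cutters to about 1 mm, and the star lies clear of the fingers. Grasping the round cutter.

```bash
python3 -m crank '[-2,0,40,0,-1, 0,0,40,0,-1, 0,0,17,0,-0.9, 0,0,0,0,-0.9, 0,0,0,0,1, 0,0,0,0,1, 0,0,0,0,1, 0,0,0,0,1]' 25; python3 -m crank '[0,0,-25,0,1, 0,0,-40,0,1, 0,0,-30,0,1, 0,0,0,0,1]' ; python3 plan.py 614.6 172.9 95 1.396
```

```text
clock: 10.75
tcp_pos: [612.8, -209.0, 0.6]
orientation: [0.087, 0.996, -0.001, 0.002]
contact_force: [-0.3, 1.3, 6.4]
finger_gap: 58.9
grasp_force: 27.7
clock: 11.25
tcp_pos: [613.4, -209.6, 97.1]
orientation: [0.087, 0.996, -0.001, 0.003]
contact_force: [-0.1, -0.1, -1.7]
finger_gap: 58.9
grasp_force: 27.5
turn -0.0 shift [ 65.4 376.9   1. ] | yaw 1.396 pos [ 613.4 -209.6   97.1] t 11.25 q6 -1.85 gap 58.9
```

```bash
python3 -m crank '[9,54,0,0,1, 9,54,0,0,1, 9,54,0,0,1, 9,54,0,0,1, 9,54,0,0,1, 9,54,0,0,1, 9,53,0,0,1, 0,0,0,0,1, 0,0,0,0,1]' ; python3 plan.py 614.6 172.9 95 1.396
```

```text
clock: 12.38
tcp_pos: [613.7, 173.4, 91.8]
orientation: [0.087, 0.996, -0.001, -0.001]
contact_force: [0.0, -0.2, -1.1]
finger_gap: 58.7
grasp_force: 27.6
turn 0.001 shift [-1.  -0.4 -3.2] | yaw 1.397 pos [613.7 173.4  91.8] t 12.375 q6 -1.24 gap 58.7
```

```bash
python3 -m crank '[-1,0,40,0,1, 0,0,35,0,1, 0,0,10,0,1, 0,0,3.5,0,1, 0,0,0,0,1, 0,0,0,0,-0.4, 0,0,0,0,-0.6, 0,0,0,0,-0.6]'; python3 -m crank '[0,0,-30,0,-0.6, 0,0,-40,0,-0.8, 0,0,-18.5,0,-1, 0,0,0,0,-1]' ; python3 plan.py 586.4 -334.5 95 1.765
```

```text
clock: 13.38
tcp_pos: [615.7, 173.6, 4.8]
orientation: [0.087, 0.996, 0.0, 0.0]
contact_force: [-0.5, 0.4, 0.0]
finger_gap: 68.1
grasp_force: 0.0
clock: 13.88
tcp_pos: [616.9, 173.9, 94.9]
orientation: [0.087, 0.996, 0.0, 0.002]
contact_force: [0.3, -0.3, -0.1]
finger_gap: 85.4
grasp_force: 0.0
turn -0.369 shift [ 128.  -493.    -0.5] | yaw 1.396 pos [616.9 173.9  94.9] t 13.875 q6 -1.24 gap 85.4
```

```bash
python3 -m crank '[0,0,0,-0.184,-1, 0,0,0,-0.185,-1, 14,-55,0,0,-1, 14,-55,0,0,-1, 14,-55,0,0,-1, 14,-55,0,0,-1, 14,-55,0,0,-1, 14,-55,0,0,-1, 14,-55,0,0,-1, 15,-55,0,0,-1, 15,-53,0,0,-1, 0,0,0,0,-1]'; python3 -m crank '[0,0,0,0,-1]';  python3 plan.py 586.4 -334.5 95 1.765
```

```text
clock: 15.38
tcp_pos: [583.2, -338.4, 90.8]
orientation: [-0.094, 0.996, 0.0, -0.001]
contact_force: [-0.7, 0.2, -0.0]
finger_gap: 85.4
grasp_force: 0.0
clock: 15.5
tcp_pos: [584.1, -333.9, 91.0]
orientation: [-0.097, 0.995, 0.001, -0.001]
contact_force: [-0.3, 0.3, -0.8]
finger_gap: 85.4
grasp_force: 0.0
turn -0.001 shift [-2.2 -1.  -4. ] | yaw 1.764 pos [ 584.1 -333.9   91. ] t 15.5 q6 -2.4 gap 85.4
```

```bash
python3 -m crank '[-1,-1,40,0,-1, 0,0,40,0,-1, 0,0,15,0,-0.9, 0,0,0,0,-0.9, 0,0,0,0,1, 0,0,0,0,1, 0,0,0,0,1, 0,0,0,0,1]' 25; python3 -m crank '[0,0,-25,0,1, 0,0,-40,0,1, 0,0,-30,0,1, 0,0,0,0,1]' ; python3 plan.py 527 298 95 1.396; python3 wrist.py pics/w4.png clover 586.4 -334.5 0.194 95
```

```text
clock: 16.5
tcp_pos: [587.9, -336.5, 0.7]
orientation: [-0.097, 0.995, -0.001, 0.002]
contact_force: [0.4, 1.6, 6.4]
finger_gap: 60.6
grasp_force: 27.8
clock: 17.0
tcp_pos: [588.4, -337.2, 97.3]
orientation: [-0.097, 0.995, -0.002, 0.003]
contact_force: [0.3, -0.1, -1.4]
finger_gap: 60.6
grasp_force: 27.6
turn 0.369 shift [170.9 614.9  -0.7] | yaw 1.765 pos [ 588.4 -337.2   97.3] t 17.0 q6 -2.4 gap 60.6
```

View pics/w4.png

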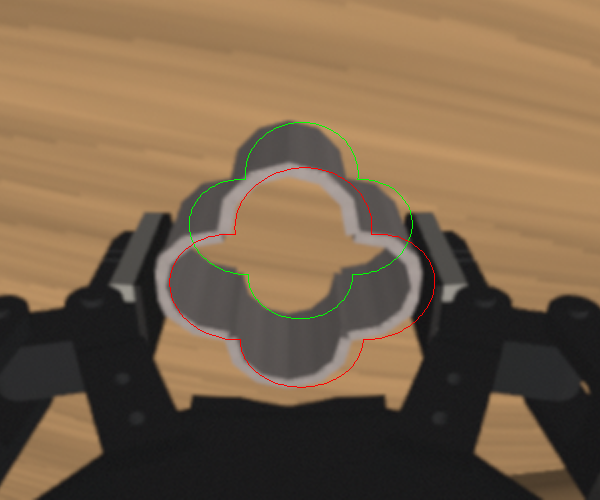

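The clover is held level with its lobes between the pads, about 2 mm off the prediction. Carrying it to the tray.

```bash
python3 -m crank '[0,0,0,0.184,1, 0,0,0,0.185,1, 17,61.5,0,0,1, 17,61.5,0,0,1, 17,61.5,0,0,1, 17,61.5,0,0,1, 17,61.5,0,0,1, 17,61.5,0,0,1, 17,61.5,0,0,1, 17,61.5,0,0,1, 17,61.5,0,0,1, 18,61.5,0,0,1]'; python3 -m crank '[0,0,0,0,1, 0,0,0,0,1]';  python3 plan.py 527 298 95 1.396
```

```text
clock: 18.55
tcp_pos: [524.5, 287.9, 91.2]
orientation: [0.087, 0.996, -0.001, -0.001]
contact_force: [1.2, -0.6, -1.0]
finger_gap: 60.6
grasp_force: 27.7
clock: 18.8
tcp_pos: [525.0, 285.9, 91.4]
orientation: [0.087, 0.996, -0.001, -0.001]
contact_force: [0.0, -0.6, -0.6]
finger_gap: 60.6
grasp_force: 27.8
turn 0.001 shift [ 0.1 12.2 -3.6] | yaw 1.397 pos [525.  285.9  91.4] t 18.8 q6 -1.03 gap 60.6
```

```bash
python3 -m crank '[0,12,0,0,1, 0,0,0,0,1, 0,0,0,0,1]';  python3 plan.py 527 298 95 1.396; python3 wrist.py pics/w5.png clover 527 298 1.396 6 round 614.6 172.9 0 6 square 633.3 279.2 1.396 6
```

```text
clock: 19.18
tcp_pos: [528.6, 297.6, 93.3]
orientation: [0.088, 0.996, -0.0, -0.0]
contact_force: [0.7, -0.8, -1.0]
finger_gap: 60.7
grasp_force: 27.8
turn -0.001 shift [ 1.7  0.1 -1.7] | yaw 1.395 pos [528.6 297.6  93.3] t 19.175 q6 -1.01 gap 60.7
```

View pics/w5.png

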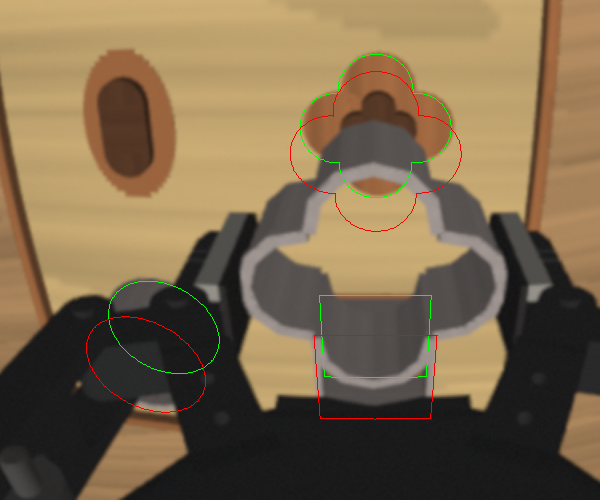

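The clover outline matches its stain, and the held cutter is aligned with it. Lowering.

```bash
python3 -m crank '[1,0,40,0,1, 0,0,35,0,1, 0,0,10,0,1, 0,0,3.5,0,1, 0,0,0,0,1, 0,0,0,0,-0.45, 0,0,0,0,-0.65, 0,0,0,0,-0.65]'; python3 -m crank '[0,0,-30,0,-0.65, 0,0,-40,0,-0.8, 0,0,-18.5,0,-1, 0,0,0,0,-1]' ; python3 plan.py 464.4 -77.3 95 -0.592
```

```text
clock: 20.23
tcp_pos: [527.5, 298.6, 5.0]
orientation: [0.087, 0.996, 0.0, 0.0]
contact_force: [-0.1, 0.2, 0.2]
finger_gap: 70.1
grasp_force: 0.0
clock: 20.72
tcp_pos: [528.5, 299.0, 94.8]
orientation: [0.087, 0.996, 0.001, 0.001]
contact_force: [-0.1, 0.8, -0.0]
finger_gap: 85.4
grasp_force: 0.0
turn -1.154 shift [ 348.  -156.8   -0.9] | yaw 1.396 pos [528.5 299.   94.8] t 20.725 q6 -1.01 gap 85.4
```

Turning the short way would exceed the last joint's range, so I'll turn the other way by +1.988 rad.

```bash
python3 -m crank '[0,0,0,0.181,-1, 0,0,0,0.181,-1, 0,0,0,0.181,-1, 0,0,0,0.181,-1, 0,0,0,0.181,-1, 0,0,0,0.181,-1, 0,0,0,0.181,-1, 0,0,0,0.181,-1, 0,0,0,0.18,-1, 0,0,0,0.18,-1, 0,0,0,0.18,-1]'; python3 -m crank '[-50,22.4,0,0,-1, -50,22.4,0,0,-1, -50,22.4,0,0,-1, -50,22.4,0,0,-1, -50,22.4,0,0,-1, -50,22.4,0,0,-1, -48,22.4,0,0,-1, 0,0,0,0,-1, 0,0,0,0,-1]'; python3 plan.py 464.4 -77.3 95 -0.592
```

```text
clock: 22.1
tcp_pos: [525.9, 297.9, 90.7]
orientation: [0.884, 0.467, -0.002, -0.0]
contact_force: [-0.4, 0.6, -0.4]
finger_gap: 85.5
grasp_force: 0.0
clock: 23.22
tcp_pos: [462.3, -77.2, 92.0]
orientation: [0.883, 0.47, -0.001, -0.001]
contact_force: [0.5, -0.3, -0.6]
finger_gap: 85.5
grasp_force: 0.0
turn -0.001 shift [ 1.1  1.8 -3. ] | yaw -0.593 pos [462.3 -77.2  92. ] t 23.225 q6 0.26 gap 85.5
```

```bash
python3 -m crank '[1,1,40,0,-1, 0,0,40,0,-1, 0,0,12,0,-0.6, 0,0,0,0,-0.6, 0,0,0,0,1, 0,0,0,0,1, 0,0,0,0,1, 0,0,0,0,1, 0,0,0,0,1]' 25; python3 -m crank '[0,0,-22,0,1, 0,0,-40,0,1, 0,0,-30,0,1, 0,0,0,0,1]' ; python3 plan.py 508.4 192 95 1.395;python3 wrist.py pics/w6.png oval 464.4 -77.3 0.979 92
```

```text
clock: 24.35
tcp_pos: [466.3, -77.8, 3.0]
orientation: [0.883, 0.47, 0.001, 0.001]
contact_force: [-0.3, 2.0, 7.0]
finger_gap: 43.4
grasp_force: 26.1
clock: 24.85
tcp_pos: [467.0, -78.4, 96.4]
orientation: [0.883, 0.47, 0.002, 0.002]
contact_force: [0.7, 0.1, -0.9]
finger_gap: 43.3
grasp_force: 25.9
turn 1.154 shift [  -6.6 -273.5    1.1] | yaw -0.592 pos [467.  -78.4  96.4] t 24.85 q6 0.26 gap 43.3
```

View pics/w6.png

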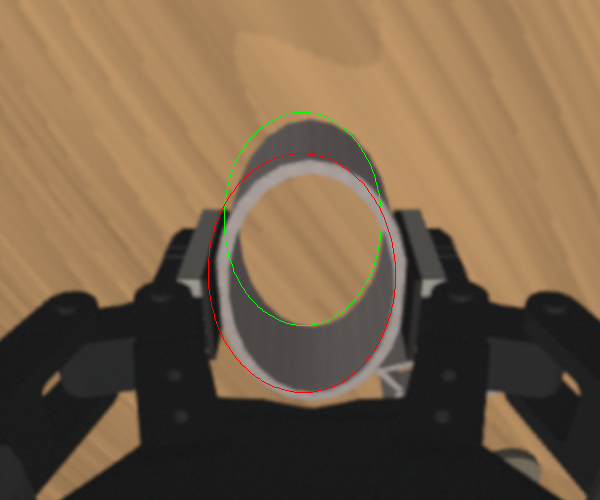

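The oval is held centred between the pads along its short axis, and the star at lower right is untouched. Carrying it to its blank.

```bash
python3 -m crank '[0,0,0,0.165,1, 0,0,0,0.165,1, 0,0,0,0.165,1, 0,0,0,0.165,1, 0,0,0,0.165,1, 0,0,0,0.165,1, 0,0,0,0.164,1]'; python3 -m crank '[-1,-45.5,0,0,1, -1,-45.5,0,0,1, -1,-45.5,0,0,1, -1,-45.5,0,0,1, -1,-45.5,0,0,1, -1,-46,0,0,1, 0,0,0,0,1, 0,0,0,0,1]';  python3 plan.py 508.4 192 95 1.396; python3 wrist.py pics/w7.png oval 508.4 192 2.967 6 clover 527 298 1.396 6 round 614.6 172.9 0 6
```

```text
clock: 25.78
tcp_pos: [463.3, -77.1, 91.5]
orientation: [0.996, -0.09, -0.001, -0.0]
contact_force: [0.3, -0.7, -0.4]
finger_gap: 43.3
grasp_force: 25.9
clock: 26.78
tcp_pos: [505.2, 192.3, 91.7]
orientation: [0.996, -0.087, -0.001, 0.001]
contact_force: [-0.6, 0.6, -0.5]
finger_gap: 43.1
grasp_force: 26.0
turn 0.0 shift [ 3.2 -0.2 -3.3] | yaw -1.745 pos [505.2 192.3  91.7] t 26.775 q6 1.96 gap 43.1
```

View pics/w7.png

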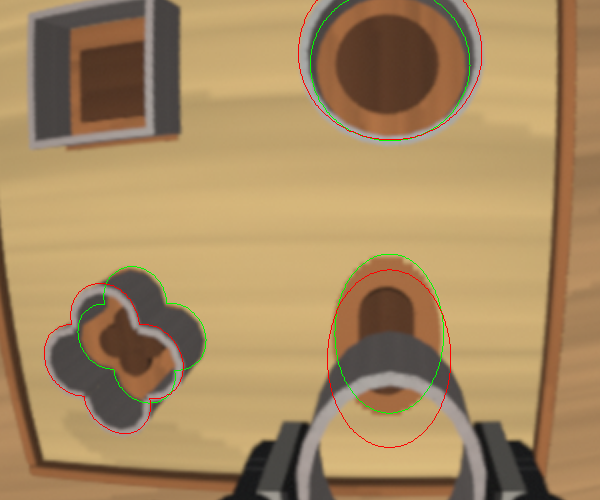

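The square, round and clover cutters all sit around their blanks, and the oval is aligned over its stain. Lowering.

```bash
python3 -m crank '[1.5,0,40,0,1, 0,0,35,0,1, 0,0,7,0,1, 0,0,3.5,0,1, 0,0,0,0,1, 0,0,0,0,-0.1, 0,0,0,0,-0.3, 0,0,0,0,-0.3]'; python3 -m crank '[0,0,-30,0,-0.3, 0,0,-40,0,-0.5, 0,0,-50,0,-1, 0,0,-40,0,-1, 0,60,0,0,-1, 0,60,0,0,-1, 0,60,0,0,-1, 0,60,0,0,-1, 0,60,0,0,-1, 0,60,0,0,-1, 0,0,0,0,-1]'
python3 - <<'E'
from h import *
im=imaging.capture('top')[:,:,::-1].copy(); cv2.imwrite('pics/top1.png',im)
tp=lambda x,y:np.array((105+x/5-.5,130+y/5-.5))
G=dict(square=(633.3,279.2,1.396),round=(614.6,172.9,0),clover=(527,298,1.396),oval=(508.4,192,-.175))
for n,g in G.items():
    px=proj([[g[0],g[1],36]])[0]; x,q=fit(im,n,px,[g[2]],6); print(n,(x-g).round(2),round(q,3))
c=np.hstack([im[130:245,105:225],im[130:245,290:410]]); cv2.imwrite('pics/end.png',cv2.resize(c,None,fx=3.3,fy=3.3,interpolation=cv2.INTER_CUBIC))
a=cv2.imread('pics/top0.png')[145:250,310:410].astype(int)[60:]; print('star/disc diff',abs(a-im[205:250,310:410]).max())
E
```

```text
clock: 27.82
tcp_pos: [508.1, 192.5, 8.0]
orientation: [0.996, -0.088, 0.0, -0.0]
contact_force: [-0.3, 0.4, 0.2]
finger_gap: 55.3
grasp_force: 0.0
clock: 29.2
tcp_pos: [444.3, -165.6, 168.1]
orientation: [0.996, -0.091, 0.0, 0.001]
contact_force: [0.5, 0.4, 0.7]
finger_gap: 85.6
grasp_force: 0.0
square [3.12 0.96 0.01] 0.962
round [-0.31  0.9   0.01] 0.952
clover [0.   2.01 0.  ] 0.948
oval [-0.19  0.97 -0.  ] 0.957
star/disc diff 124
```

View pics/end.png

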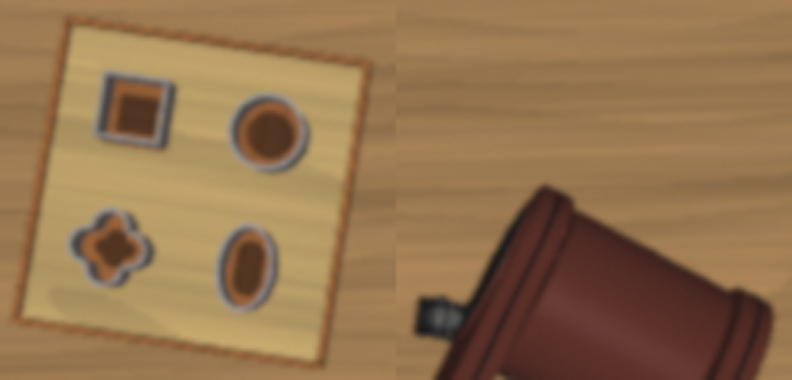

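All four cutters stand around their blanks, within about 3.5 mm of the centres. The arm hides the star and disc in this picture, but every move stayed well clear of them. Handing in.

```bash
python3 -c "
from cell import r
print(r.job_done())"
```

```text
the job is handed in; nothing more can be done
None
```

The job is handed in: the round, square, oval and clover cutters stand around their own blanks, about 1–3 mm off centre by the final top picture. The arm kept clear of the star cutter and clay disc, but it hid them in that picture, so I did not confirm where they ended up.

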